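Close the wheel brace case's two catches on the bench bracket

TASK

The orange wheel brace case has a stiff sliding catch on each long side, both now open. Lift the case by its handle and draw it past the bent steel bracket on the bench stop so that the bracket's lip pushes one catch fully home onto its steel keeper plate; turn the case round and do the same for the catch on the other side. Do not push the catches with the gripper, leave the other things where they are, and set the closed case down flat on the bench.

Things in the scene. Friction and masses are not known exactly. Their poses are not given: they have to be found in the camera images.
- case: Orange plastic wheel brace case, loose, about 0.5 kg: a closed box 220 long (its x) by 64 wide (its y) by 42 high, with a handle on top and a sliding catch in the middle of each long side (black tab in a slot; a flat steel keeper plate, 22 by 26 by 2, marks the slot's home end). Looks the same after a half turn about z. Origin: centre of the underside, z up.
- handle (a point): Middle of the case's carrying handle: a straight bar along case x, 120 long, 24 wide, 20 high, 54 to 74 above the case's underside, on a post at each end, open below. This point is 64 above the case's origin.
- catch_a (a joint): Catch on the case's +y side, in m: 0 open, 0.036 fully home; starts open, between 0 and 0.008. It slides stiffly (about 3 N) along the case's side towards case +x as it closes and stays where it is left.
- catch_b (a joint): Catch on the case's -y side: as catch_a, but it closes towards case -x. 0 open, 0.036 fully home.
- tab_a (a point): Outer end of catch_a's tab, at mid height, 20 above the case's underside. The tab is a block 12 (along x) by 20 high that stands out 18 from the case's side (to y = +50.5 from the case's middle). Its centre is at case x = -18 when open and +18 when home.
- tab_b (a point): Outer end of catch_b's tab, the same on the -y side (y = -50.5); case x = +18 when open, -18 when home.
- stop: Bench stop, fixed: dark wooden block 50 (its x) by 180 (its y) by 55 high, with the bent bracket on its -x face, which looks roughly towards the robot. Origin: centre of the underside, z up.
- bracket: Bent steel bracket screwed to the stop's -x face (same origin and axes as the stop). One leg lies flat on that face (4 thick, from y = -2.5 to 57.5); the other, the lip, is an upright plate 5 thick at y = 0 which stands out from the block to x = -70, from 7 to 62 above the bench. Both sides of the lip are free.
- lip (a point): Middle of the lip's free outer edge: stop frame x = -70, y = 0, 34.5 above the bench. Axes as the stop's.
- bowl: Bystander: stainless steel dog bowl, 160 across, 55 high. Origin: centre of the underside.
- scraper: Bystander: grey scraper lying flat, blade 70 by 90 at +x, handle 26 wide, 190 long in all. Origin on the bench, at the joint of handle and blade.
- peg1: Bystander: steel tent peg, round bar 8 thick, 190 long along its x, with a bent hook. Origin on the bench at the shaft's middle.
- peg2: Bystander: second tent peg, like the first.
Not all that is in view belongs to the job. Several things look just like the stop: the one meant starts farthest from the robot's base. There is more than one size of the case; the job needs the smaller.

How it is judged (in metres and radians):
On the way, in this order (a step that is already met when the one before it is completed fails the run):
1. one catch is pushed home (30 mm or more) by the bracket (contact force between case and bracket above 0.5 N and value of joint any of catch_a, catch_b above 0.03 m).
2. the other catch is pushed home by the bracket too (contact force between case and bracket above 0.5 N and value of joint each of catch_a, catch_b above 0.03 m).
At the end, for the whole second after the job is handed in: Both catches stand at 30 mm or more of their 36 mm travel, and the case stands upright, flat on the bench (underside within 6 mm of it, tilt under 0.08 rad), released and at rest (value of joint each of catch_a, catch_b above 0.03 m and angle between case's own z axis and vertical below 0.08 rad and height (world z) of case below 0.006 m and linear speed of case below 0.02 m/s and angular speed of case below 0.1 rad/s); the robot touches nothing.
It fails at once if the robot pushes on a catch (over 1.5 N) (contact force between any of the fingers, the arm and catch_a above 1.5 N or contact force between any of the fingers, the arm and catch_b above 1.5 N).
It fails at once if a bystander is moved more than 30 mm (distance of any of bowl, scraper, peg1, peg2 from where it was at the start of the episode above 0.03 m).
It also fails if it takes over 72 s, if anything falls off the work surface, if the arm or the gripper's body presses on something with over 40 N, if the wrist force passes 120 N, or if a joint passes its speed limit or range.

ROBOT

A 6-joint arm with a two-finger parallel gripper is mounted at the origin on the work surface. World frame = base frame: x ahead of the robot, y to its left, z up, the work surface at z = 0. Lengths are in mm, angles in rad, forces in N, time in s.
With the tool pointing down it reaches from about 350 to 875 mm from the base axis. Payload 4.2 kg.
Tool frame: the origin (TCP) lies on the centre line of the jaws, within the pads' length; the fingertips stand 17 mm ahead of it and the grasp point (between the pads) lies 2 mm behind it; z points along the fingers, y is the line along which they close (so a half turn about z gives the same grasp; the last joint's range is limited). The gripper opens to 85 mm and grips with 20 to 120 N. Pads are 22 mm wide; open, the fingers measure 114 mm over their backs; the gripper's body (76 mm by 85 mm) begins 54 mm behind the grasp point. The pads swing forward as they close: fully open they stand 13 mm farther back than shut.
Start: joints at [1.37, 0.385, 0.008, 0, -1.194, -0.259], TCP at [277.322, 560.082, 248.312] pointing down, gripper open.
Joint ranges: [-3.14, 3.14], [-1.21, 2.06], [-1.07, 1.41], [-3.16, 2.05], [-2.99, -0.16], [-3.1, 3.1]. Speed limits (rad/s): [2.79, 2.79, 3.14, 3.14, 3.14, 3.14].

INTERFACE

Orientations are given as a rotation vector (axis times angle).
In Python, from bench import * gives the robot as it stands. The module is installed in compiled form; this text tells all that it offers. Calls block until the motion is done:
- move_pose(position, orientation): joint-space move of the TCP to a pose.
- movel(position, rot=None, vel=150): straight line of the TCP; rot=None keeps the orientation; vel is the mean speed in mm/s.
- move_j(angles): joint-space move.
- set_gripper(opening): finger opening in mm; the grip force is fixed at half the most; returns when the fingers have stopped.
- pause(seconds).
- ik(position, orientation): joint angles nearest the present ones, or None.
- snapshot(name): name is "scene" or "top" or "wrist"; returns a dict with "pixels" (400x640x3 uint8, blue, green, red), "depth" (400x640 float32, mm along the optical axis (not along the pixel's ray), 0 where there is no reading), "fx", "fy", "cx", "cy" (pixels), "camera_from_world" (4x4, takes a point from world to camera coordinates). Camera axes: x right, y down, z forward; pixel columns grow to the right and rows downward; lengths in mm; the calibration is good to about 2 mm. A picture is of the moment at which its call begins.
A pose or a line that the arm cannot do raises PlanningError and nothing moves.
- close_job(): hands the job in; it is judged then, once.
Trained networks look in a picture, given as the dict that the camera call returned (one of the last four; its "shot" number tells which), for a name from the list of things; names that differ only in an ending like _2 or _b are one class to them, and where a whole thing is asked for, a point or a joint stands for the part that bears it (a point fixed in the world has none). Each returns a list of dicts, best first, with "score" (0 to 1); they miss things now and then, are a little off and sometimes report something else, mostly with a low value. They report only what shows in the picture. A call takes as long as a camera call. They do not tell look-alikes from the thing itself.
- search_frame(picture, label): "location" ([column, row] as shares, 0 to 1, of the picture: columns of its width, rows of its height, amid what is visible of it).
- spot_point(picture, label): "location" ([column, row] as shares, 0 to 1, of the picture: columns of its width, rows of its height: a listed point, or the origin of a listed thing).
Readings, each from a call of its own:
- read_time_s(): time.
- read_joint_pos(): joint angles.
- read_qvel(): joint speeds.
- read_joint_efforts(): joint torques, N m.
- read_ee_pos(): TCP position.
- read_orientation(): TCP orientation.
- read_contact_force(): force on the tool from outside, world axes, zero at the start.
- read_ft_torque(): the same for the moment, N m.
- read_opening(): finger opening in mm.
- read_grip_force(): force on a finger pad.
Only numpy, scipy, OpenCV 4.12 (cv2) and the standard library are available. Lean on these libraries where they do the work, as an engineer would, in place of code of your own. Each camera call takes 0.05 s, during which the arm holds its last target. There are 200 camera calls.

## Working session

There is one attempt and no reset: what is moved stays moved. The work goes in short steps, each a Python script; the robot and the scene stay as the last script left them, time stands still between calls to the robot, and variables do not carry over. Pictures are saved under pics/ and viewed, at most 10 in all, crops included, and the job is handed in when it is done.

```bash
mkdir -p pics; cat > h.py <<'E'
from bench import *
import numpy as np, cv2
from scipy.spatial.transform import Rotation as R
def w(s,u,v,z=None):
    "pixel -> world, from depth or on plane z"
    T=np.linalg.inv(s["camera_from_world"]); r=np.array([(u-s["cx"])/s["fx"],(v-s["cy"])/s["fy"],1])
    d=T[:3,:3]@r; o=T[:3,3]
    if z is not None: return o+d*(z-o[2])/d[2]
    D=s["depth"][int(v)-1:int(v)+2,int(u)-1:int(u)+2]; D=D[D>0]
    return o+d*np.median(D) if len(D) else None
def cloud(s):
    T=np.linalg.inv(s["camera_from_world"]); v,u=np.mgrid[:400,:640]; D=s["depth"]
    P=np.stack([(u-s["cx"])/s["fx"]*D,(v-s["cy"])/s["fy"]*D,D],-1)@T[:3,:3].T+T[:3,3]
    P[D<=0]=np.nan; return P
def proj(s,p):
    q=s["camera_from_world"]@np.append(p,1); return [s["fx"]*q[0]/q[2]+s["cx"],s["fy"]*q[1]/q[2]+s["cy"]]
def down(yaw): return (R.from_euler('z',yaw)*R.from_euler('x',np.pi)).as_rotvec()
E
python3 - <<'E'
from h import *
for n in ("scene","top"):
    s=snapshot(n); cv2.imwrite(f"pics/{n}0.png",s["pixels"])
    for l in ("case","handle","tab_a","stop","lip","bowl","scraper","peg1"):
        f=search_frame if l in("x",) else spot_point
        for r in f(s,l):
            if r["score"]<.25: continue
            u,v=r["location"][0]*640,r["location"][1]*400
            p=w(s,u,v); print(n,l,round(r["score"],2),[round(u),round(v)],None if p is None else p.round())
print(R.from_rotvec(read_orientation()).as_matrix().round(2), read_time_s())
E
```

```text
scene case 0.87 [295, 191] [ 507. -173.   28.]
scene case 0.56 [265, 145] [ 493. -470.   31.]
scene handle 0.6 [265, 125] [ 475. -498.   99.]
scene handle 0.55 [291, 175] [ 504. -205.   74.]
scene tab_a 0.52 [274, 149] [ 471. -433.   27.]
scene tab_a 0.36 [305, 187] [ 469. -172.   30.]
scene stop 0.89 [458, 269] [248. 364.  35.]
scene stop 0.77 [294, 258] [647. 115.  50.]
scene stop 0.69 [349, 163] [ 262. -220.   21.]
scene lip 0.63 [480, 252] [123. 329.   0.]
scene lip 0.6 [310, 239] [572.  65.  45.]
scene lip 0.57 [358, 146] [ 190. -272.   43.]
scene bowl 0.91 [402, 335] [499. 444.   4.]
scene scraper 0.9 [228, 212] [ 743. -204.   10.]
scene peg1 0.69 [305, 324] [703. 290.  -3.]
scene peg1 0.55 [254, 276] [764.  80.  -1.]
top case 0.69 [384, 202] [ 491. -202.   69.]
top case 0.65 [491, 216] [ 460. -490.   56.]
top handle 0.67 [385, 200] [ 496. -203.   73.]
top handle 0.6 [502, 209] [ 474. -501.  101.]
top tab_a 0.61 [398, 192] [ 525. -246.   30.]
top tab_a 0.6 [467, 215] [ 466. -433.   28.]
top tab_a 0.59 [521, 214] [ 469. -577.   41.]
top stop 0.69 [403, 291] [ 259. -254.   55.]
top stop 0.65 [283, 156] [612.  69.  54.]
top stop 0.62 [182, 297] [235. 323.  54.]
top lip 0.96 [408, 321] [ 178. -277.    2.]
top lip 0.91 [288, 174] [568.  57.  39.]
top lip 0.66 [174, 330] [144. 354.   1.]
top bowl 0.64 [150, 200] [492. 436.   7.]
top bowl 0.53 [283, 149] [632.  71.  53.]
top scraper 0.89 [384, 116] [ 742. -208.   13.]
top scraper 0.4 [372, 217] [ 456. -177.   -1.]
top peg1 0.71 [281, 108] [764.  84.   1.]
top peg1 0.58 [203, 127] [703. 300.   5.]
[[ 0.9  -0.44  0.  ]
 [-0.44 -0.9  -0.  ]
 [ 0.    0.   -1.  ]] 0.9
```

View pics/top0.png

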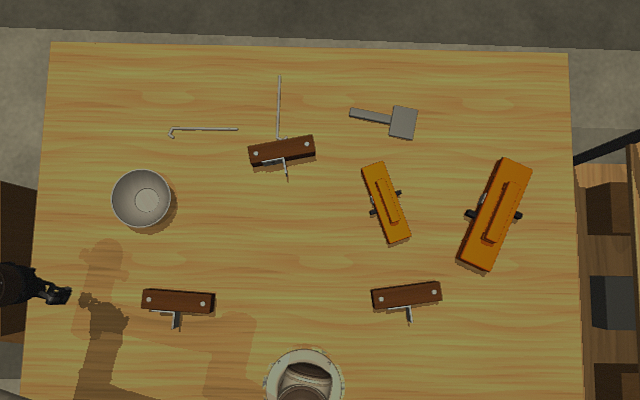

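View pics/scene0.png

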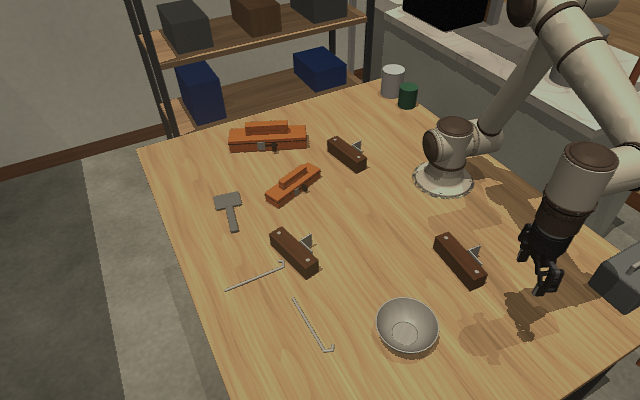

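Look-alikes in the top picture:
- **Cases:** the small one is at (385,202) and the large one at (495,215). I choose the small one.
- **Stops:** they are at (283,152), (178,301) and (406,296). The first is about 650 mm from the base and the farthest away, so I choose it.

Next I measure both from the top depth, then look close with the wrist camera.

```bash
cat >> h.py <<'E'
def rect(P,m):
    q=P[m][:,:2].astype(np.float32); c,(a,b),t=cv2.minAreaRect(q); t=np.deg2rad(t)
    if b>a: a,b,t=b,a,t+np.pi/2
    t=(t+np.pi/2)%np.pi-np.pi/2
    return np.round(c,1),round(a,1),round(b,1),round(t,3),len(q)
def measure(s,c,st):
    P=cloud(s); z=P[...,2]; px=s["pixels"].astype(int)
    near=lambda q,r:np.hypot(P[...,0]-q[0],P[...,1]-q[1])<r
    org=(px[...,2]>110)&(px[...,0]<60)
    for n,m in (("handle",near(c,130)&(z>64)),("casetop",near(c,130)&(z>36)&(z<48)&org),("tabs",near(c,130)&(z>22)&(z<34)&(px.sum(2)<150)),
                ("stoptop",near(st,130)&(z>50)&(z<60)&(px[...,1]<70)),("lip",near(st,140)&(z>30)&(z<70))):
        if m.sum()>8: print(n,rect(P,m),"z",np.median(z[m]).round(1))
E
python3 - <<'E'
from h import *
s=snapshot("top"); measure(s,(495,-203),(620,70))
# wrist over the case, then over the stop
for i,(x,y) in enumerate(((430,-190),(545,65))):
    move_pose([x,y,330],down(0)); s=snapshot("wrist"); cv2.imwrite(f"pics/w{i}.png",s["pixels"])
    T=np.linalg.inv(s["camera_from_world"]); print(i,T[:3,3].round(),T[:3,2].round(2)); measure(s,(495,-203),(620,70))
    for l in ("case","handle","tab_a","stop","lip"):
        for r in spot_point(s,l):
            if r["score"]<.3: continue
            u,v=r["location"][0]*640,r["location"][1]*400
            p=w(s,u,v) if 2<u<637 and 2<v<397 else None; print(l,round(r["score"],2),[round(u),round(v)],None if p is None else p.round())
print(read_time_s())
E
```

```text
handle (array([ 497.2, -211.5]), 119.5, 25.4, np.float64(0.374), 431) z 73.5
casetop (array([ 497.6, -211.1]), 218.4, 64.5, np.float64(0.355), 1343) z 41.6
tabs (array([ 492.2, -212.1]), 212.9, 94.9, np.float64(0.213), 91) z 29.6
stoptop (array([619.1,  72.6]), 178.0, 79.3, np.float64(-1.368), 1064) z 55.2
lip (array([612.1,  70.3]), 179.7, 95.1, np.float64(-1.363), 1378) z 55.2
0 [ 504. -190.  455.] [-0.29  0.   -0.96]
handle (array([ 486.8, -190. ]), 149.5, 138.8, np.float64(1.567), 49617) z 390.2
casetop (array([ 497.1, -214.8]), 220.1, 64.0, np.float64(0.364), 5859) z 41.0
tabs (array([ 496.6, -214.7]), 101.6, 13.1, np.float64(-0.91), 171) z 29.1
stoptop (array([596.7,  70.4]), 180.4, 63.4, np.float64(-1.568), 2916) z 54.1
lip (array([598. ,  69.5]), 183.5, 67.3, np.float64(-1.533), 4651) z 53.7
case 0.94 [529, 134] [ 473. -465.   55.]
case 0.6 [342, 114] [ 498. -213.   74.]
handle 0.86 [584, 140] [ 469. -499.  101.]
handle 0.61 [343, 115] [ 497. -214.   73.]
tab_a 0.64 [495, 130] [ 475. -436.   25.]
tab_a 0.63 [311, 136] [ 468. -173.   29.]
tab_a 0.5 [371, 93] [ 525. -256.   30.
[... 307 characters left out ...]
le (array([ 497.4, -213.9]), 119.8, 24.8, np.float64(0.366), 1690) z 72.8
casetop (array([ 497.6, -214.5]), 219.2, 63.5, np.float64(0.364), 3723) z 41.0
tabs (array([ 497. , -212.8]), 224.4, 93.3, np.float64(0.211), 657) z 28.9
stoptop (array([633.6,  72.1]), 178.0, 49.8, np.float64(-1.36), 5244) z 54.1
lip (array([612.2,  66.9]), 180.3, 94.5, np.float64(-1.362), 5861) z 54.2
case 0.55 [498, 188] [ 508. -192.   41.]
handle 0.55 [521, 198] [ 503. -205.   74.]
tab_a 0.59 [535, 172] [ 529. -250.   28.]
tab_a 0.57 [471, 210] [ 460. -178.   -1.]
stop 0.64 [317, 98] [633.  72.  55.]
stop 0.62 [503, 320] [552.   5. 374.]
lip 0.75 [327, 147] [571.  59.  61.]
lip 0.54 [173, 374] [537. 111. 382.]
5.35
```

```bash
cat >> h.py <<'E'
C=np.array([497.3,-214.3]); CY=0.365
S=np.array([633.6,72.1]); SY=0.2108
def st(x,y,z): return np.append(S+R.from_euler('z',SY).as_matrix()[:2,:2]@[x,y],z)
E
python3 - <<'E'
from h import *
a=cv2.imread("pics/w0.png"); b=cv2.imread("pics/w1.png")
cv2.imwrite("pics/crop.png",np.hstack([cv2.resize(a[60:200,250:430],None,fx=2,fy=2),cv2.resize(b[60:200,230:410],None,fx=2,fy=2)]))
print(st(-70,0,35).round(1))
for k in (-1,0,1):
  for n,p,y in (("grasp",[*C,65],CY),("in",st(-109,-35,80),SY+np.pi/2),("mid",[450,-50,220],SY+np.pi/2)):
    q=ik(p,down(y+k*np.pi)); print(n,k,None if q is None else np.round(q,2))
print(np.round(read_joint_pos(),2))
E
```

```text
[565.1  57.5  35. ]
grasp -1 [-0.11  0.45 -0.42  0.   -0.7  -1.1 ]
in -1 [ 0.33  0.42 -0.43  0.   -0.73 -0.12]
mid -1 [ 0.25  0.11 -0.44  0.   -1.02 -0.04]
grasp 0 [-0.11  0.45 -0.42  0.   -0.7   2.04]
in 0 [ 0.33  0.42 -0.43  0.   -0.73  3.02]
mid 0 None
grasp 1 [-0.11  0.45 -0.42  0.   -0.7  -1.1 ]
in 1 [ 0.33  0.42 -0.43  0.   -0.73 -0.12]
mid 1 [ 0.25  0.11 -0.44  0.   -1.02 -0.04]
[ 0.41  0.21 -0.04  0.   -1.32  1.16]
```

View pics/crop.png

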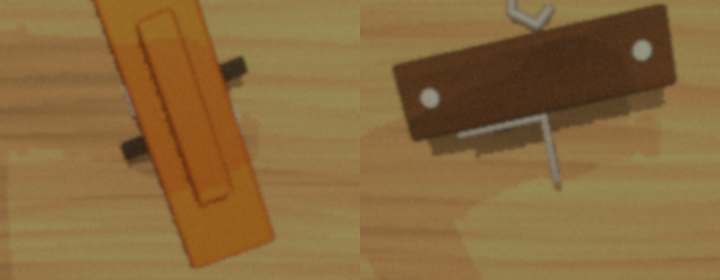

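The crop shows the small case with its tabs at (135,150) and (232,70), and the chosen stop with its lip at (550,150). Both agree with the measured frames. Now I grasp, lift and bring the case to the lip.

```bash
python3 - <<'E'
from h import *
o=down(CY); move_pose([*C,160],o); movel([*C,65],o,vel=120)
set_gripper(0); print("open",read_opening(),read_grip_force())
f0=read_contact_force(); movel([*C,190],vel=150); print("lift F",np.round(np.array(read_contact_force())-f0,1))
s=snapshot("top"); measure(s,C,S)
Y=SY+np.pi/2; move_pose(st(-170,-36,190),down(Y))
q=np.round(read_joint_pos(),2); print(q,read_opening(),read_time_s())
s=snapshot("wrist"); cv2.imwrite("pics/held.png",s["pixels"])
s=snapshot("top"); P=cloud(s); z=P[...,2]; px=s["pixels"].astype(int)
m=(np.hypot(P[...,0]-st(-170,-36,0)[0],P[...,1]-st(-170,-36,0)[1])<140)&(z>150)&(z<180)&(px[...,2]>90)&(px[...,0]<60)
print(m.sum(), rect(P,m) if m.sum()>9 else "", "want",st(-170,-36,0).round(),Y)
E
```

```text
open 23.062792348232417 60.13911187648773
lift F [ 2.1 -3.2 -9.5]
handle (array([ 481.7, -190.7]), 231.2, 132.1, np.float64(0.997), 5936) z 504.6
stoptop (array([609.8,  81.9]), 155.8, 93.7, np.float64(-1.378), 839) z 55.5
lip (array([612.3,  71. ]), 178.8, 96.1, np.float64(-1.369), 1093) z 55.5
[ 0.35  0.19 -0.44  0.   -0.95  3.01] 22.746647975074225 10.0833
964 (array([475.8,   2.7]), 219.7, 65.4, np.float64(-1.361), 964) want [475.   1.   0.] 1.7815963267948964
```

View pics/held.png

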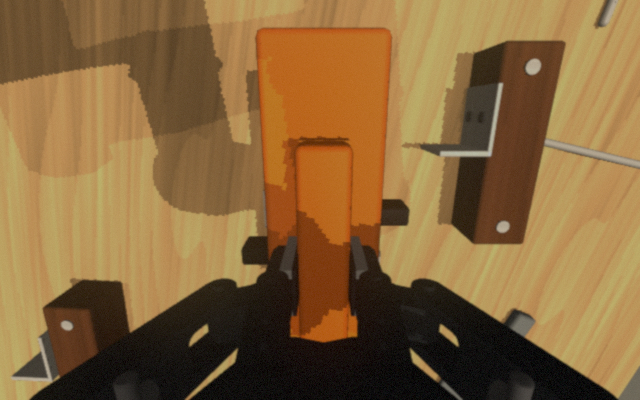

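The wrist picture shows the case held straight. The stop-side tab is at (395,212) and the lip at (430,150) is on its +y side, as it should be. Now the first push.

```bash
cat >> h.py <<'E'
def push(yaw):
    o=down(yaw)
    movel(st(-160,-36,82),o,vel=120); movel(st(-109,-36,82),o,vel=60)
    f0=np.array(read_contact_force()); y=np.array([-np.sin(SY),np.cos(SY)])
    movel(st(-109,4,82),o,vel=35)
    for t in (4,6,7.5,9,10,11):
        movel(st(-109,t,82),o,vel=10); f=(np.array(read_contact_force())-f0)[:2]@y
        print(t,round(f,1))
        if f<-12: break
    s=snapshot("top"); cv2.imwrite(f"pics/push{yaw:.1f}.png",cv2.resize(s["pixels"][110:240,210:400],None,fx=3,fy=3))
    print("opening",read_opening(),"t",read_time_s(),"j6",read_joint_pos()[5])
E
python3 - <<'E'
from h import *
push(SY+np.pi/2)
p=read_ee_pos(); movel(st(-109,3,82),vel=30); movel(st(-170,3,82),vel=80); movel(st(-170,-36,190))
s=snapshot("wrist"); cv2.imwrite("pics/held2.png",s["pixels"]); print(read_time_s())
E
```

```text
4 -0.6
6 -1.5
7.5 -2.3
9 -2.6
10 -1.7
11 -4.5
opening 23.240823348622616 t 15.275 j6 2.930743814022855
17.5667
```

View pics/held2.png

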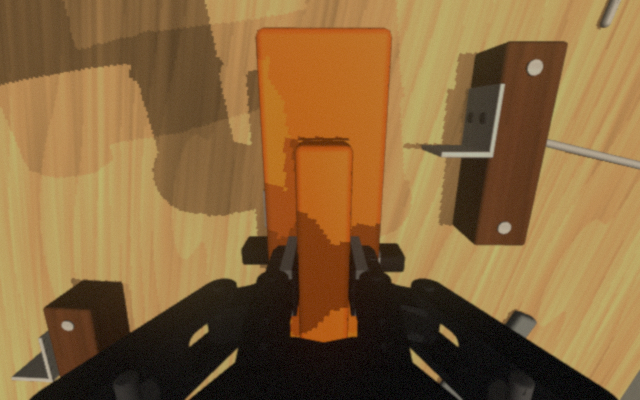

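The stop-side tab has moved from row 212 to row 257, just past the other tab, which is still open at row 250. I check the travel with depth, then turn the case round and repeat.

```bash
cat >> h.py <<'E'
def tabs(s,yaw):
    "tab x and case end in stop frame, relative to TCP; (y along the stop)"
    P=cloud(s); px=s["pixels"].astype(int); t=np.array(read_ee_pos())
    Q=(P-t)@R.from_euler('z',SY).as_matrix(); z=Q[...,2]
    org=(px[...,2]>100)&(px[...,0]<60)&(z<-15)&(z>-40)&(abs(Q[...,0])<45)
    print("case y max",np.percentile(Q[org][:,1],99.5).round(1),"x",np.percentile(Q[org][:,0],[.5,99.5]).round(1))
    for sg in (1,-1):
        m=(px.sum(2)<200)&(z<-28)&(z>-60)&(sg*Q[...,0]>36)&(sg*Q[...,0]<52)&(abs(Q[...,1])<40)
        if m.sum()>8: print("stop side" if sg>0 else "far side",m.sum(),np.percentile(Q[m],[5,50,95],axis=0).round(1).tolist())
E
python3 - <<'E'
from h import *
s=snapshot("wrist"); tabs(s,0)
move_pose(st(-170,-36,190),down(SY-np.pi/2)); print(np.round(read_joint_pos(),2),read_time_s())
s=snapshot("wrist"); tabs(s,0)
E
```

```text
case y max 108.2 x [-31.5  31.5]
stop side 580 [[36.7, -22.6, -51.1], [42.6, -14.3, -37.3], [48.5, -12.5, -35.9]]
far side 587 [[-48.7, -17.3, -50.9], [-42.7, -9.1, -36.8], [-36.7, -7.2, -35.4]]
[ 0.35  0.19 -0.44 -0.   -0.95 -0.13] 20.2667
case y max 56.4 x [-31.4  31.5]
stop side 582 [[36.8, 6.3, -50.7], [42.8, 8.3, -36.9], [48.7, 16.1, -35.6]]
far side 598 [[-48.7, 11.6, -51.8], [-42.7, 13.2, -37.1], [-36.8, 21.5, -35.5]]
```

```bash
python3 - <<'E'
from h import *
Y=SY-np.pi/2
push(Y)
movel(st(-109,4,82),vel=30); movel(st(-170,4,82),vel=80); movel(st(-170,4,190))
s=snapshot("wrist"); cv2.imwrite("pics/held3.png",s["pixels"]); tabs(s,0); print(read_time_s())
E
```

```text
4 -0.8
6 -2.3
7.5 -3.5
9 -2.2
10 -3.7
11 -6.6
opening 22.981800916879195 t 25.4083 j6 -0.2109907318155762
case y max 56.3 x [-31.4  31.5]
stop side 559 [[36.8, -24.2, -49.0], [42.8, -20.9, -36.5], [48.7, -14.4, -35.2]]
far side 598 [[-48.6, 11.7, -51.3], [-42.7, 13.2, -36.6], [-36.7, 21.8, -35.2]]
27.6167
```

View pics/held3.png

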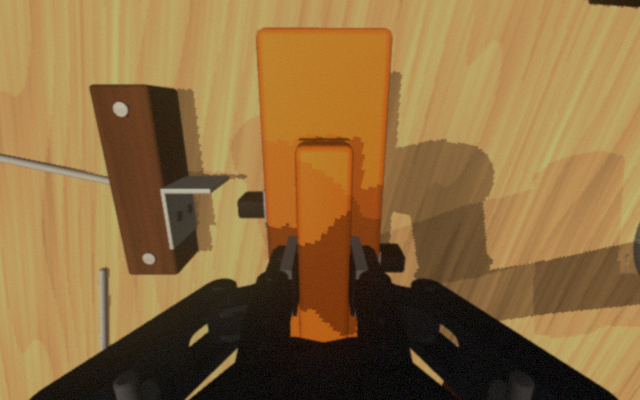

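Both tabs now stand about 36 mm apart, one at (250,205) and the other at (392,257), which is fully home on both sides. Now I set the case down.

```bash
python3 - <<'E'
from h import *
Y=SY-np.pi/2; o=down(Y)
movel(st(-190,-20,190),o); movel(st(-190,-20,72),o,vel=100); f0=read_contact_force()[2]
for z in (69,67,66,65,64.3,63.6,63):
    movel(st(-190,-20,z),o,vel=15); f=read_contact_force()[2]-f0; print(z,round(f,1))
    if f>3: break
set_gripper(50); pause(.3); movel(st(-190,-20,200),o,vel=120)
p=st(-190,-20,0); move_pose([p[0]-60,p[1]-200,330],down(0)); pause(.5)
s=snapshot("top"); cv2.imwrite("pics/end.png",s["pixels"]); measure(s,p[:2],S)
P=cloud(s);m=(np.hypot(P[...,0]-p[0],P[...,1]-p[1])<120)&(P[...,2]>37)&(P[...,2]<48)
A=np.c_[P[m][:,:2]-p[:2],np.ones(m.sum())]; print("plane",np.linalg.lstsq(A,P[m][:,2],rcond=None)[0].round(4))
for l in ("bowl","scraper","peg1"): print(l,[w(s,r["location"][0]*640,r["location"][1]*400,0).round() for r in spot_point(s,l) if r["score"]>.5])
print(read_time_s())
E
```

```text
69 -1.3
67 -0.6
66 -1.2
65 4.3
handle (array([453.9, -31.7]), 253.2, 160.1, np.float64(0.119), 6441) z 650.7
casetop (array([434.2, 106.8]), 63.4, 34.2, np.float64(0.215), 262) z 42.2
stoptop (array([618.5,  72.5]), 178.1, 79.6, np.float64(-1.365), 1045) z 55.4
lip (array([612.5,  70.4]), 179.6, 95.8, np.float64(-1.361), 1378) z 55.4
plane [ 1.29000e-02 -2.86000e-02  4.51452e+01]
bowl [array([493., 442.,   0.])]
scraper [array([ 737., -209.,    0.])]
peg1 [array([771.,  86.,   0.]), array([699., 299.,   0.])]
34.6917
```

View pics/end.png

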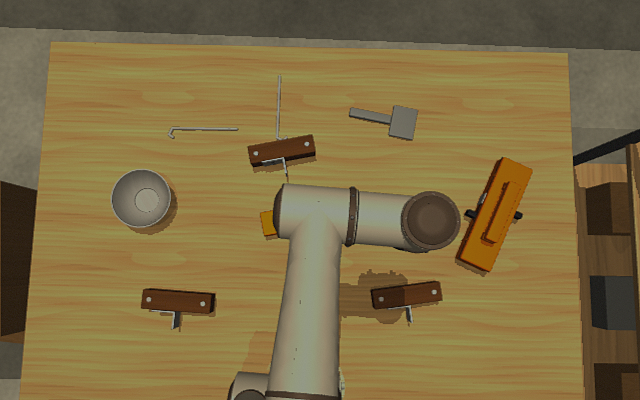

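The bystanders are where they started, but the arm hides the case (only a corner shows at (267,222)). I move the arm aside and look again.

```bash
python3 - <<'E'
from h import *
q=list(read_joint_pos()); q[0]-=0.7; move_j(q); pause(.3)
p=st(-190,-20,0)
s=snapshot("top"); cv2.imwrite("pics/end2.png",cv2.resize(s["pixels"][140:290,200:400],None,fx=3,fy=3)); measure(s,p[:2],S)
P=cloud(s);px=s["pixels"].astype(int);m=(np.hypot(P[...,0]-p[0],P[...,1]-p[1])<120)&(P[...,2]>37)&(P[...,2]<48)&(px[...,2]>90)&(px[...,0]<60)
A=np.c_[P[m][:,:2]-p[:2],np.ones(m.sum())]; print("plane",np.linalg.lstsq(A,P[m][:,2],rcond=None)[0].round(4),m.sum())
print(read_time_s())
E
```

```text
handle (array([507.7,  26.8]), 136.2, 119.6, np.float64(0.2), 425) z 73.8
casetop (array([453.4,  16. ]), 220.2, 63.4, np.float64(-1.362), 1414) z 42.0
tabs (array([460.4,  -2.4]), 178.8, 170.9, np.float64(1.31), 67) z 30.7
stoptop (array([619.5,  72.7]), 178.1, 79.8, np.float64(-1.375), 1040) z 55.3
lip (array([612.5,  70.4]), 179.6, 96.1, np.float64(-1.364), 1378) z 55.2
plane [-7.00000e-04 -3.00000e-04  4.21044e+01] 1414
36.1833
```

View pics/end2.png

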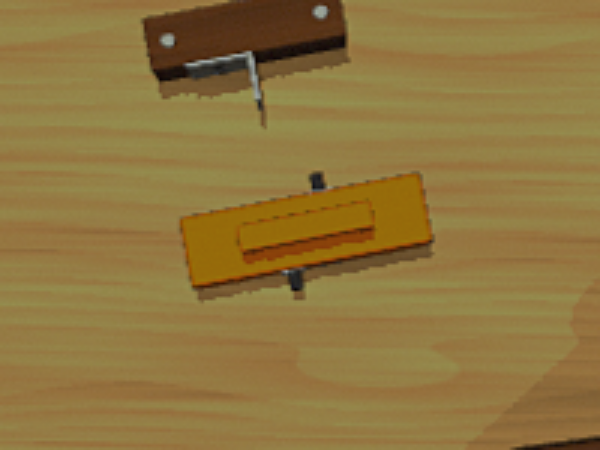

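The case lies level, with its top at 42 mm. The tabs at (317,182) and (295,280) are about ±18 mm from its middle, so both are home. I hand the job in.

```bash
python3 -c "
from bench import *
print(close_job())"
```

```text
the job is handed in; nothing more can be done
None
```

I pushed both catches home on the bracket, set the closed case down flat on the bench and released it, with the bystanders where they were, and handed the job in at about 36 s; no verdict was shown.

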